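# Open the pot and the descaler bottle

### The arm

A 6-joint arm with a two-finger parallel gripper is mounted at the origin on a cart in front of the work surface, level with it; the furniture and walls round the work are solid. World frame = base frame: x ahead of the robot, y to its left, z up, the work surface at z = 0. Lengths are in m, angles in rad, forces in N, time in s.
With the tool pointing down it reaches from about 0.3 to 0.775 m from the base axis. Payload 14.6 kg.
Tool frame: the origin (TCP) lies between the finger pads, 19 mm behind the fingertips; this is the grasp point; z points along the fingers, x is the direction in which the jaws open and shut, and the axes are right-handed (so a half turn about z gives the same grasp; the last joint's range is limited). The gripper opens to 94 mm and grips with 3 to 60 N. Pads are 16 mm wide; open, the fingers measure 119 mm over their backs; the gripper's body (75 mm by 177 mm) begins 78 mm behind the grasp point.
Start: joints at [1.045, 0.3, 1.521, -0, 1.321, -0.067], TCP at [0.244, 0.493, 0.224] pointing down, gripper open.
Joint ranges: [-3.03, 3.03], [-0.79, 2.21], [0.23, 2.52], [-1.04, 4.18], [0, 3.07], [-2.55, 2.55]. Speed limits (rad/s): [2.22, 2.22, 2.57, 3.14, 3.14, 3.14].

### API

Orientations are given as [roll, pitch, yaw] about the fixed x, y, z axes, in that order (R = Rz(yaw) Ry(pitch) Rx(roll)).
In Python, from station import ctrl, viewer, ticket, nets gives the robot as it stands.
- The arm moves only by the tool carry_out, never from a script. Its argument "commands" is one flat list of numbers, 7 for each row, row after row: the closure, from -1 (fully open) to 1 (shut), so that 0 is half open, then the shift along the world's x, y, z in cm, then the turn, a rotation vector about the world's x, y, z in rad. In form: [gripper, tx, ty, tz, ax, ay, az, gripper, tx, ty, tz, ax, ay, az, ...]. A call has 1 to 12 rows; each row is the pose to reach, as a shift and turn from the pose measured when the call began; what a row does not reach only later rows make up. A row lasts 1/12 s, in which the tool goes at most 41.7 mm and 7.16 degrees, less where a joint would pass 70% of its speed; a pose out of reach is approached as far as the arm can. A call with a gripper value outside its range is refused whole. The fingers move at their own pace and stop on an object; "force" is the grip in N (left out, the last holds). Time passes only in rows, so rows that repeat a pose let the fingers close. It gives the time, the measured TCP pose, the force and the opening at its end, in the units of the state.
- ctrl.get_obs(): the state, without advancing time (a new reading comes with each control period).
- viewer.camera(name): name is "scene" or "top" or "wrist"; returns (picture, depth): 400x640x3 uint8, blue, green, red; 400x640 float32, m along the optical axis (not along the pixel's ray), 0 where there is no reading.
- viewer.camera_info(name): a dict with "fx", "fy", "cx", "cy" (pixels), "D" ([k1, k2, p1, p2, k3] as OpenCV has them; the pictures are not rectified), "R" (3x3) and "t" (3): a world point X has camera coordinates R X + t. Camera axes: x right, y down, z forward; pixel columns grow to the right and rows downward; lengths in m; the calibration is good to about 2 mm. A picture is of the moment at which its call begins: read the wrist's pose just before it. camera_info takes no time and is no camera call; for the wrist camera it gives the pose at the moment of the call.
- ticket.hand_in(): hands the job in, once; it reports no verdict.
Trained networks look in the newest picture that a camera, given by its name, has taken for a name from the list of things; names that differ only in an ending like _2 or _b are one class to them, and where a whole thing is asked for, a point or a joint stands for the part that bears it (a point fixed in the world has none). Each returns a list of dicts, best first, with "confidence" (0 to 1); they miss things now and then, are a little off and sometimes report something else, mostly with a low value. They report only what shows in the picture. A call takes as long as a camera call. They do not tell look-alikes from the thing itself.
- nets.silhouettes(camera, thing): "region" (400x640 bool, what is visible of it) and "extent" ([left, top, right, bottom] in pixels, round what is visible of it).
The state is a dict: "time_s": time; "qpos": joint angles; "joint_vel": joint speeds; "tau": joint torques, N m; "ee_pos": TCP position; "eef_rot": TCP orientation; "force": force on the tool from outside, world axes, zero at the start; "moment": the same for the moment, N m; "grip_width": finger opening in m.
Only numpy, scipy, OpenCV 4.12 (cv2) and the standard library are available. Lean on these libraries where they do the work, as an engineer would, in place of code of your own. Each camera call takes 0.05 s, during which the arm holds its last target. There are 200 camera calls.

### The job

Get ready to descale the steel pot: first lift its loose lid off by the knob and set it down on the worktop clear of the pot, flat and knob up. Then open the bottle of descaler, pressing its push-and-turn safety cap down and twisting it counter-clockwise until it comes free, and finish while still holding the cap, steady and level, about 5 cm clear of the bottle's mouth and straight above it. Leave the pot and the bottle standing where they are, and do not disturb the mug, the lemon or the shaker.

Things in the scene. Friction and masses are not known exactly. Their poses are not given: they have to be found in the camera images.
- pot: Small steel cooking pot, loose, 0.7 kg, 131 mm across the rim, rim 85 mm high. Origin: centre of its underside; z up. A steel loop handle sticks out along its +x and its -x, to 97 mm from the axis, about 70 mm high. Open inside, 121 mm across.
- lid: The pot's loose steel lid, 0.16 kg, no catch: a skirt 117 mm across and 8 mm deep sits inside the pot's rim (2 mm play), under a flange 131 mm across. Origin: centre of the skirt's lower edge, 77 mm above the pot's origin while on; z up. Dome top 20 mm above the origin. Set down, it stands flat on the skirt, origin at the height of the surface.
- knob (a point): Grip point on the lid's axis, 44 mm above the lid's origin, in its round black knob: 34 mm across at 39 mm above the lid's origin, tapering to 18 mm at 29 mm, top at 46 mm; 13 mm stem below. With the TCP here the fingertips are 5 mm above the dome.
- bottle: White round descaler bottle, plain label, loose, about 0.75 kg, 76 mm across, 191 mm high with cap. Origin: centre of its underside; z up. Straight to 112 mm, shoulder to 152 mm, then the neck. Only weight and friction (about 0.6) hold it: with the cap locked, twisting the cap turns the bottle and pulling lifts it; pressing down pins it.
- mouth (a point): Centre of the bottle's open mouth, 176 mm above the bottle's origin. The neck below is 30 mm across, 39 mm over its three lugs, whose undersides are 10 mm below the mouth.
- cap: Grey ribbed round push-and-turn cap, 50 mm across, 32 mm high, 42 g. Origin: centre of its lower edge, 159 mm above the bottle's origin when locked, axes then parallel to the bottle's. Three inner tabs are held up in catches under the neck's lugs by a spring liner: 6 N when locked, plus 1.5 N per mm. Pressed down over 3.5 mm (bottoms at 7 mm, 16 N) it can turn.
- cap_grip (a point): Point on the cap's axis 24 mm above its lower edge: with the TCP here the fingertips are 5 mm above the skirt's edge, and pressing stays clear of the shoulder. Kept pressed, the cap turns counter-clockwise from above (positive about z). Between 40 deg and the end stop at 85 deg the tabs are free of the lugs: turn about 70 deg, then it lifts off.
- mug: Small light stoneware mug standing upside down, 63 x 88 x 51 mm; bystander. Origin: centre of its underside.
- lemon: Lemon, 78 x 55 x 56 mm; bystander. Origin: its underside.
- shaker: Round light shaker, 37 mm diameter, 64 mm high, standing by itself at the back, near the corner of the sink; bystander. Origin: centre of its underside.
Things that resemble listed ones, but are neither listed nor needed, are in the scene too. What is shaped like the cap but brown is not meant.

How it is judged:
On the way, in this order (a step that is already met when the one before it is completed fails the run):
1. The pot's lid lies flat on the worktop, knob up, clear of the pot and let go (height (world z) of lid between -0.005 and 0.012 m and angle between lid's own z axis and vertical below 0.15 rad and horizontal distance between lid and pot above 0.12 m and contact force between the fingers and lid below 0.1 N and linear speed of lid below 0.03 m/s), for 0.2 s.
2. The safety cap is pressed down out of its catches (z of cap in the frame of bottle below 0.157 m), for 0.05 s.
3. The cap is twisted free while still on the neck (angle between the x axis of cap and the x axis of bottle, either way round above 0.6 rad and z of cap in the frame of bottle below 0.175 m), for 0.02 s.
At the end, for the whole second after the job is handed in: Lid released on the worktop, knob up (tilt < 0.15 rad), centre > 120 mm from the pot's; pot and bottle upright, each within 40 mm of its start; cap held still by the fingers, tilt < 0.25 rad, clear of the bottle, lower edge 30 to 104 mm above the mouth, within 30 mm of the bottle's axis (all of step 1 and angle between each of pot, bottle's own z axis and vertical below 0.1 rad and distance of each of pot, bottle from where it was at the start of the episode below 0.04 m and z of cap in the frame of bottle between 0.206 and 0.28 m and horizontal distance between cap and bottle below 0.03 m and angle between cap's own z axis and vertical below 0.25 rad and contact force between the fingers and cap above 1 N and contact force between cap and bottle below 0.05 N and linear speed of cap below 0.03 m/s); the arm keeps its last pose, push and grip.
It fails at once if the pot or the bottle is tipped (angle between any of pot, bottle's own z axis and vertical above 0.35 rad).
It fails at once if the mug, the lemon or the shaker is disturbed (distance of any of mug, lemon, shaker from where it was at the start of the episode above 0.02 m).
It fails at once if the bottle is lifted off the worktop (height (world z) of bottle above 0.03 m).
It also fails if it takes over 54 s, if anything falls off the work surface, if the arm or the gripper's body presses on something with over 40 N, if the wrist force passes 120 N, or if a joint passes its speed limit or range.

## Working session

There is one attempt and no reset: what is moved stays moved. The work goes in short steps, Python scripts to look and compute and a tool call to move; the robot and the scene stay as the last step left them, time stands still between calls to the robot, and variables do not carry over. Pictures are saved under pics/ and viewed, about 8 in all and at most 12, crops included, and the job is handed in when it is done.

Besides the shell and the picture viewer there is one more tool, called after ">>>" by a JSON object that holds its "method" and its "body". carry_out: Moves the arm, as the interface text tells. Its arguments: {"type":"object","properties":{"commands":{"type":"array","items":{"type":"number"}},"force":{"type":"number"}},"required":["commands"]}

```bash
mkdir -p pics
cat > h.py <<'E'
import numpy as np, cv2
from station import ctrl, viewer, ticket, nets
def cloud(cam,d,mask=None):
    i=viewer.camera_info(cam); K=np.array([[i['fx'],0,i['cx']],[0,i['fy'],i['cy']],[0,0,1.]])
    m=(d>0) if mask is None else (mask&(d>0))
    v,u=np.nonzero(m); z=d[v,u]
    n=cv2.undistortPoints(np.stack([u,v],1).astype(float)[:,None],K,np.array(i['D'],float))[:,0]
    P=np.c_[n*z[:,None],z]
    return (P-np.array(i['t']))@np.array(i['R']), np.stack([u,v],1)
E
python3 - <<'E'
from h import *
o=ctrl.get_obs(); print({k:np.round(v,3) for k,v in o.items()})
for c in ('top','scene'):
    p,d=viewer.camera(c); cv2.imwrite(f'pics/{c}0.png',p); np.save(f'{c}0.npy',d)
    i=viewer.camera_info(c); print(c,np.round(-np.array(i['R']).T@np.array(i['t']),3))
    for t in ('pot','lid','bottle','cap','mug','lemon','shaker'):
        for r in nets.silhouettes(c,t)[:4]:
            P,_=cloud(c,d,r['region'])
            if len(P)<5: continue
            zt=np.percentile(P[:,2],98); T=P[P[:,2]>zt-.006]
            print(t,round(r['confidence'],2),np.array(r['extent']).astype(int),'med',np.round(np.median(P,0),3),'zt',round(zt,3),'topc',np.round((T.min(0)+T.max(0))[:2]/2,3),'sz',np.round(np.ptp(T,axis=0)[:2],3),'all',np.round(np.percentile(P,2,0),3),np.round(np.percentile(P,98,0),3))
E
```

```text
{'time_s': np.float64(0.0), 'qpos': array([ 1.045,  0.3  ,  1.522,  0.   ,  1.321, -0.067]), 'joint_vel': array([-0.002,  0.   ,  0.001, -0.   ,  0.   , -0.   ]), 'tau': array([-0.0000e+00, -5.3181e+01, -3.5274e+01,  7.1000e-02,  2.4000e-02,
       -0.0000e+00]), 'ee_pos': array([0.243, 0.493, 0.224]), 'eef_rot': array([-3.142e+00,  1.000e-03,  1.112e+00]), 'force': array([ 0.595, -0.775, -0.355]), 'moment': array([-0.   ,  0.02 ,  0.039]), 'grip_width': np.float64(0.094)}
top [ 0.386 -0.027  1.287]
pot 0.6 [353 191 389 256] med [ 0.421 -0.213  0.072] zt 0.08 topc [ 0.459 -0.213] sz [0.189 0.106] all [ 0.364 -0.27   0.001] [ 0.553 -0.162  0.08 ]
lid 0.95 [353 200 398 248] med [ 0.456 -0.221  0.093] zt 0.124 topc [ 0.458 -0.222] sz [0.029 0.029] all [ 0.396 -0.281  0.064] [ 0.518 -0.163  0.124]
bottle 0.89 [261 214 288 238] med [0.431 0.053 0.129] zt 0.176 topc [0.444 0.071] sz [0.051 0.05 ] all [0.408 0.033 0.002] [0.479 0.104 0.176]
cap 0.64 [261 215 281 234] med [0.445 0.07  0.192] zt 0.196 topc [0.444 0.07 ] sz [0.045 0.046] all [0.423 0.048 0.156] [0.468 0.092 0.196]
cap 0.6 [233
[... 590 characters left out ...]
med [0.623 0.111 0.061] zt 0.068 topc [0.628 0.113] sz [0.034 0.033] all [0.61  0.096 0.013] [0.644 0.129 0.068]
scene [0.015 1.038 0.834]
cap 0.65 [325 292 334 297] med [0.404 0.201 0.024] zt 0.033 topc [0.399 0.201] sz [0.006 0.007] all [0.397 0.195 0.009] [0.418 0.205 0.033]
cap 0.64 [297 243 318 262] med [0.542 0.073 0.029] zt 0.036 topc [0.546 0.063] sz [0.043 0.048] all [0.524 0.042 0.002] [0.567 0.086 0.036]
mug 0.62 [283 317 313 344] med [0.404 0.357 0.032] zt 0.052 topc [0.406 0.347] sz [0.038 0.026] all [0.381 0.339 0.004] [0.452 0.369 0.052]
shaker 0.7 [267 243 283 265] med [0.617 0.125 0.041] zt 0.065 topc [0.623 0.115] sz [0.033 0.029] all [0.606 0.107 0.004] [0.636 0.132 0.065]
```

Run:
```python
import cv2
p=cv2.imread('pics/top0.png'); cv2.imwrite('pics/top0c.png',cv2.resize(p[110:310,150:470],None,fx=2.5,fy=2.5,interpolation=cv2.INTER_CUBIC))
from h import *
d=np.load('top0.npy'); P,_=cloud('top',d)
# coarse height map, x 0.25..0.75 rows, y 0.45..-0.5 columns (cm)
for x in np.arange(.74,.2,-.04):
    print('%.2f'%x,' '.join('%3d'%(round(100*P[(abs(P[:,0]-x)<.02)&(abs(P[:,1]-y)<.02),2].max(initial=-.09))) for y in np.arange(.46,-.6,-.04)))
```

```text
0.74  66  67  67  59  59  -9  60   1  67  68  59  59  65  64  63  64  65  65  63  63  59  58  59  59  11  59  64
0.70  63  67  66  59  59  67  64  69  70  70  59  59  65  65  65  65  65  65  75  75  75  75  74  76  75  62  65
0.66  59  59  59  59  59  59  59  59  78  81  59  59  59  65  65  65  59  59  75  75  75  75  75  76  76  62  59
0.62  59  59  59  59  89  90  90  90  78  86  94  90  91  91  91  91  91  91  91  91  91  90  59  59  59  59  59
0.58  -9  -9  -9  -9  -9  -9   1   1  99  99  98   3   1   1   1   1   1   1   1   1   1   2   1   1   1   1   1
0.54  -9  -9  -9  -9  -9   1   1   1  96  96   4   3   1   1   1   1   1   9   8   1   1   1   1   2   1   1   1
0.50   1   1   1   1   1   1   1   1   1   1  12   1   1   1   1   1  10  10  10   9   1   1   1   1   1   1   1
0.46   1   1   1   4   1   1   1   3   1  20  20  13   1   1   1   9  10  13  10   9   1   1   1   1   1   1   1
0.42   1   1   4   6   5   1   3   4   4  20  20  14   1   1   1   1  10  10  10   9   1   5   6   1   1   1   1
0.38   1   1   4   6   4   1   1   4   1   1   1   1   1   1   1   1   9   9   9   1   1   6   6   1   1   1   1
0.34  -9  -9   0   0   0  -9  -9  -9  -9   0   0  -9  -9  -9  -9  -9   0   0  -8  -9  -9  -9   0   0   0   0  -9
0.30  52  49  -9  -9  -9  -9  -9  -9  -9  -9  -9  -9  -9  -9  -9  -9  -9  -9  -9  -9  -9  -9  -9  -9  -9  -9  -9
0.26  53  54  54  -9  -9  -9  -9  -9  -9  -9  -9  -9  -9  -9  -9  -9  -9  -9  -9  -9  -9  -9  -9  -9  -9  -9  -9
0.22  53  57  57  58  57  -9  -9  -9  -9  -9  -9  -9  -9  -9  -9  -9  -9  -9  -9  -9  -9  -9  -9  -9  -9  -9  -9
```

View pics/top0c.png

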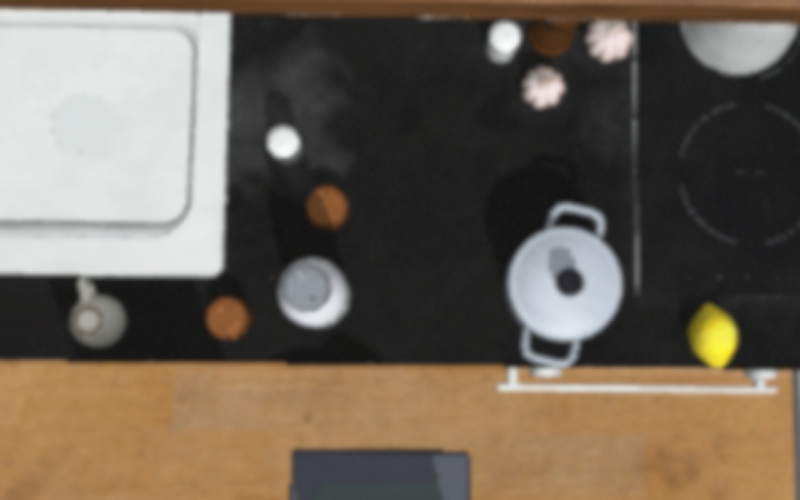

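View pics/scene0.png

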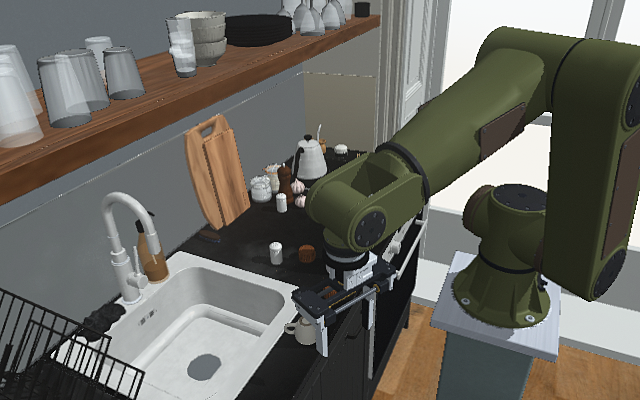

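The top view agrees with the networks: pot with lid at crop (565,283), bottle with grey cap at (313,290), and two brown look-alike caps at (228,318) and (327,207). The scene view shows the gripper over the left side and the worktop clear between bottle and pot. I'm moving above the lid now.

>>> {"method": "carry_out", "body": {"commands": [-1, 0, 0, 8, 0, 0, 0, -1, 0, 0, 8, 0, 0, 0, -1, 21.4, -71.5, 8, 0, 0, -1.112, -1, 21.4, -71.5, 8, 0, 0, -1.112, -1, 21.4, -71.5, 8, 0, 0, -1.112, -1, 21.4, -71.5, 8, 0, 0, -1.112, -1, 21.4, -71.5, 8, 0, 0, -1.112, -1, 21.4, -71.5, 8, 0, 0, -1.112, -1, 21.4, -71.5, 8, 0, 0, -1.112, -1, 21.4, -71.5, 8, 0, 0, -1.112, -1, 21.4, -71.5, 8, 0, 0, -1.112, -1, 21.4, -71.5, 8, 0, 0, -1.112]}}

```text
time_s: 1.8
ee_pos: [0.363, 0.092, 0.3046]
eef_rot: [-3.141, -0.001, -0.007]
force: [1.0, -0.4, 0.4]
grip_width: 0.094
```

>>> {"method": "carry_out", "body": {"commands": [-1, 9.5, -31.4, 0, 0, 0, 0.007, -1, 9.5, -31.4, 0, 0, 0, 0.007, -1, 9.5, -31.4, 0, 0, 0, 0.007, -1, 9.5, -31.4, 0, 0, 0, 0.007, -1, 9.5, -31.4, 0, 0, 0, 0.007, -1, 9.5, -31.4, 0, 0, 0, 0.007, -1, 9.5, -31.4, 0, 0, 0, 0.007, -1, 9.5, -31.4, 0, 0, 0, 0.007, -1, 9.5, -31.4, 0, 0, 0, 0.007, -1, 9.5, -31.4, 0, 0, 0, 0.007, -1, 9.5, -31.4, 0, 0, 0, 0.007]}}

```text
time_s: 2.72
ee_pos: [0.4578, -0.2216, 0.3045]
eef_rot: [-3.141, -0.001, -0.001]
force: [0.2, -0.2, -0.4]
grip_width: 0.0943
```

```bash
cat >> h.py <<'E'
def circ(P,lo,hi):
    T=P[(P[:,2]>lo)&(P[:,2]<hi)]
    if len(T)<10: return 'few'
    (x,y),r=cv2.minEnclosingCircle(T[:,:2].astype(np.float32)); return np.round([x,y,r,*T.mean(0),len(T)],4)
E
python3 - <<'E'
from h import *
o=ctrl.get_obs(); print(o['ee_pos'],o['eef_rot'],o['force'])
p,d=viewer.camera('wrist'); cv2.imwrite('pics/w1.png',p)
i=viewer.camera_info('wrist'); print('cam',-np.array(i['R']).T@np.array(i['t']))
for t in ('lid','pot'):
    for r in nets.silhouettes('wrist',t)[:2]:
        P,_=cloud('wrist',d,r['region']); print(t,r['confidence'],r['extent'],'top',np.percentile(P[:,2],99))
        print('knob',circ(P,.115,.13),'flange',circ(P,.08,.09))
E
```

```text
[ 0.45782141 -0.22164492  0.30449197] [-3.14111091e+00 -8.19508784e-04 -5.36329156e-04] [ 0.16773204 -0.17103994 -0.38605152]
cam [ 0.45682356 -0.1552863   0.46459834]
pot 0.65 [231.5, 139.7, 397.3, 220.8] top 0.0756528803762972
knob few flange few
```

View pics/w1.png

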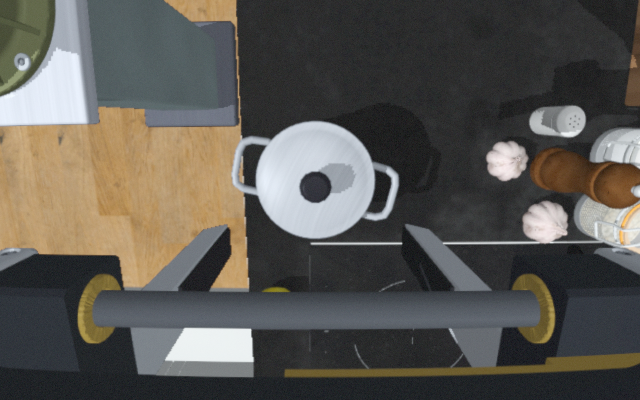

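The wrist view shows the lidded pot centred near (316,178), the black knob at (315,187), and the handles near ±x with the +x one toward the right and slightly down.

Run:
```python
from h import *
p,d=viewer.camera('wrist')
P,uv=cloud('wrist',d)
m=(np.hypot(P[:,0]-.458,P[:,1]+.222)<.11)
print('surface',np.median(P[(P[:,2]<.02)&(abs(P[:,0]-.46)<.1)&(abs(P[:,1]+.08)<.05),2]))
Q=P[m]; print('knob',circ(Q,.11,.14)); print('knob tight',circ(Q[np.hypot(Q[:,0]-.458,Q[:,1]+.222)<.03],.113,.14), np.percentile(Q[:,2],99.5))
for lo in (.08,.085,.09): print(lo,circ(Q[np.hypot(Q[:,0]-.458,Q[:,1]+.222)<.075],lo,lo+.006))
```

```text
surface -0.000549540490113691
knob [ 4.563e-01 -2.228e-01  1.670e-02  4.564e-01 -2.219e-01  1.214e-01
  8.050e+02]
knob tight [ 4.563e-01 -2.228e-01  1.670e-02  4.564e-01 -2.219e-01  1.214e-01
  8.050e+02] 0.42209933936000565
0.08 [ 4.564e-01 -2.233e-01  6.640e-02  4.494e-01 -2.189e-01  8.550e-02
  3.950e+02]
0.085 [ 4.563e-01 -2.231e-01  6.630e-02  4.563e-01 -2.188e-01  8.810e-02
  4.728e+03]
0.09 [ 4.580e-01 -2.219e-01  5.670e-02  4.567e-01 -2.209e-01  9.310e-02
  5.602e+03]
```

>>> {"method": "carry_out", "body": {"commands": [-1, -0.15, -0.12, -10, 0, 0, 0, -1, -0.15, -0.12, -15, 0, 0, 0, -1, -0.15, -0.12, -15, 0, 0, 0, -1, -0.15, -0.12, -17, 0, 0, 0, -1, -0.15, -0.12, -18.3, 0, 0, 0, -1, -0.15, -0.12, -18.3, 0, 0, 0, -1, -0.15, -0.12, -18.3, 0, 0, 0, -1, -0.15, -0.12, -18.3, 0, 0, 0, 1, -0.15, -0.12, -18.3, 0, 0, 0, 1, -0.15, -0.12, -18.3, 0, 0, 0, 1, -0.15, -0.12, -18.3, 0, 0, 0, 1, -0.15, -0.12, -18.3, 0, 0, 0], "force": 25}}

```text
time_s: 3.92
ee_pos: [0.4567, -0.2223, 0.1227]
eef_rot: [3.141, -0.003, 0.001]
force: [0.6, -0.2, -0.7]
grip_width: 0.071
```

>>> {"method": "carry_out", "body": {"commands": [1, 0, 0, 0, 0, 0, 0, 1, 0, 0, 0, 0, 0, 0, 1, 0, 0, 0, 0, 0, 0, 1, 0, 0, 0, 0, 0, 0, 1, 0, 0, 0, 0, 0, 0, 1, 0, 0, 0, 0, 0, 0]}}

```text
time_s: 4.42
ee_pos: [0.4567, -0.2223, 0.1227]
eef_rot: [3.141, -0.003, 0.001]
force: [0.2, 0.1, -0.4]
grip_width: 0.0318
```

>>> {"method": "carry_out", "body": {"commands": [1, 0, 0, 0.5, 0, 0, 0, 1, 0, 0, 1, 0, 0, 0, 1, 0, 0, 1.5, 0, 0, 0, 1, 0, 0, 2.5, 0, 0, 0, 1, 0, 0, 4, 0, 0, 0, 1, 0, 0, 6, 0, 0, 0, 1, 0, 0, 8, 0, 0, 0, 1, 0, 0, 9, 0, 0, 0, 1, 0, 0, 9, 0, 0, 0, 1, 0, 0, 9, 0, 0, 0]}}

```text
time_s: 5.25
ee_pos: [0.4567, -0.2223, 0.2126]
eef_rot: [3.141, -0.003, 0.001]
force: [-0.2, -0.9, -1.5]
grip_width: 0.0321
```

Run:
```python
from h import *
o=ctrl.get_obs(); print(o['ee_pos'],o['eef_rot'],o['force'],o['grip_width'])
p,d=viewer.camera('wrist'); cv2.imwrite('pics/w2.png',p)
```

```text
[ 0.45665272 -0.22232894  0.21261272] [ 3.14066367e+00 -3.12450317e-03  1.04063318e-03] [-0.16087615 -0.899599   -1.47760251] 0.03206568751243833
```

View pics/w2.png

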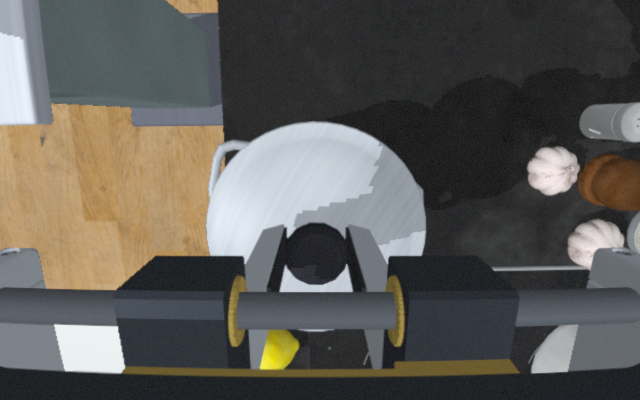

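The lid hangs from the jaws, centred at (316,225) and level, clear of the pot. I'm moving it to the free area between pot and bottle.

>>> {"method": "carry_out", "body": {"commands": [1, 1.5, 3.5, 0, 0, 0, 0, 1, 3, 7, 0, 0, 0, 0, 1, 4.5, 10.5, 0, 0, 0, 0, 1, 5.3, 14, 0, 0, 0, 0, 1, 5.3, 15.3, -1, 0, 0, 0, 1, 5.3, 15.3, -4, 0, 0, 0, 1, 5.3, 15.3, -7, 0, 0, 0, 1, 5.3, 15.3, -10, 0, 0, 0, 1, 5.3, 15.3, -13, 0, 0, 0, 1, 5.3, 15.3, -15, 0, 0, 0, 1, 5.3, 15.3, -15.5, 0, 0, 0, 1, 5.3, 15.3, -15.5, 0, 0, 0]}}

```text
time_s: 6.3
ee_pos: [0.5082, -0.0691, 0.055]
eef_rot: [-3.141, 0.002, 0.001]
force: [0.3, 0.1, -1.1]
grip_width: 0.0318
```

>>> {"method": "carry_out", "body": {"commands": [1, 0, 0, -0.3, 0, 0, 0, 1, 0, 0, -0.6, 0, 0, 0, 1, 0, 0, -0.9, 0, 0, 0, 1, 0, 0, -1.1, 0, 0, 0, 1, 0, 0, -1.15, 0, 0, 0, 1, 0, 0, -1.15, 0, 0, 0]}}

```text
time_s: 6.8
ee_pos: [0.5085, -0.0693, 0.0453]
eef_rot: [-3.141, 0.001, 0.001]
force: [-8.5, 0.6, 18.2]
grip_width: 0.0318
```

>>> {"method": "carry_out", "body": {"commands": [1, 0, 0, 0.1, 0, 0, 0, 0.3, 0, 0, 0.1, 0, 0, 0, -1, 0, 0, 0.1, 0, 0, 0, -1, 0, 0, 0.1, 0, 0, 0, -1, 0, 0, 0.1, 0, 0, 0, -1, 0, 0, 0.1, 0, 0, 0, -1, 0, 0, 0.1, 0, 0, 0, -1, 0, 0, 0.1, 0, 0, 0, -1, 0, 0, 0.1, 0, 0, 0, -1, 0, 0, 0.1, 0, 0, 0]}}

```text
time_s: 7.63
ee_pos: [0.5085, -0.0693, 0.0463]
eef_rot: [-3.141, 0.001, 0.001]
force: [0.5, 0.8, -0.7]
grip_width: 0.0828
```

>>> {"method": "carry_out", "body": {"commands": [-1, 0, 0, 3, 0, 0, 0, -1, 0, 0, 6, 0, 0, 0, -1, 0, 0, 10, 0, 0, 0, -1, 0, 0, 14, 0, 0, 0, -1, 0, 0, 18, 0, 0, 0, -1, 0, 0, 22, 0, 0, 0, -1, 0, 0, 26, 0, 0, 0, -1, 0, 0, 26, 0, 0, 0]}}

```text
time_s: 8.3
ee_pos: [0.51, -0.0696, 0.3141]
eef_rot: [3.139, -0.01, 0.001]
force: [-0.3, -0.9, 0.3]
grip_width: 0.094
```

>>> {"method": "carry_out", "body": {"commands": [-1, -6.4, 13.6, 3, 0, 0, -0.6, -1, -6.4, 13.6, 3, 0, 0, -0.6, -1, -6.4, 13.6, 3, 0, 0, -0.6, -1, -6.4, 13.6, 3, 0, 0, -0.6, -1, -6.4, 13.6, 3, 0, 0, -0.6, -1, -6.4, 13.6, 3, 0, 0, -0.6, -1, -6.4, 13.6, 3, 0, 0, -0.6, -1, -6.4, 13.6, 3, 0, 0, -0.6]}}

```text
time_s: 8.97
ee_pos: [0.4462, 0.0658, 0.3436]
eef_rot: [3.139, -0.01, -0.596]
force: [-0.1, -0.4, -0.4]
grip_width: 0.0941
```

Run:
```python
from h import *
o=ctrl.get_obs(); print(o['ee_pos'],o['eef_rot'],o['force'],o['grip_width'])
p,d=viewer.camera('wrist'); cv2.imwrite('pics/w3.png',p)
P,uv=cloud('wrist',d)
Q=P[np.hypot(P[:,0]-.444,P[:,1]-.07)<.05]
for lo,hi in ((.182,.2),(.187,.2),(.165,.2),(.1,.15)): print('cap',lo,circ(Q,lo,hi))
L=P[np.hypot(P[:,0]-.508,P[:,1]+.069)<.08]
print('lid',circ(L,.036,.06),circ(L,.005,.0145),circ(L,.0145,.025))
p,d=viewer.camera('top'); P,uv=cloud('top',d)
L=P[np.hypot(P[:,0]-.508,P[:,1]+.069)<.08]; print('lid top',circ(L,.036,.06),circ(L,.012,.02))
```

```text
[0.44617979 0.0658305  0.3435906 ] [ 3.13885946 -0.00956123 -0.59559791] [-0.06948717 -0.35763988 -0.38794242] 0.09409087000073299
cap 0.182 [4.422e-01 7.030e-02 2.570e-02 4.428e-01 7.110e-02 1.899e-01 2.210e+03]
cap 0.187 [4.425e-01 7.010e-02 2.500e-02 4.427e-01 7.080e-02 1.901e-01 2.107e+03]
cap 0.165 [4.423e-01 7.030e-02 2.570e-02 4.433e-01 7.180e-02 1.892e-01 2.310e+03]
cap 0.1 [4.423e-01 7.050e-02 3.800e-02 4.535e-01 8.560e-02 1.289e-01 1.333e+03]
lid [ 5.094e-01 -6.930e-02  1.690e-02  5.093e-01 -6.470e-02  4.380e-02
  3.250e+02] [ 5.091e-01 -7.000e-02  6.670e-02  5.085e-01 -5.470e-02  1.120e-02
  2.461e+03] [ 5.107e-01 -6.790e-02  5.230e-02  5.093e-01 -6.100e-02  1.700e-02
  2.241e+03]
lid top [ 5.106e-01 -7.050e-02  1.660e-02  5.106e-01 -6.990e-02  4.640e-02
  8.900e+01] [ 5.108e-01 -6.980e-02  6.580e-02  5.091e-01 -6.910e-02  1.600e-02
  8.480e+02]
```

View pics/w3.png

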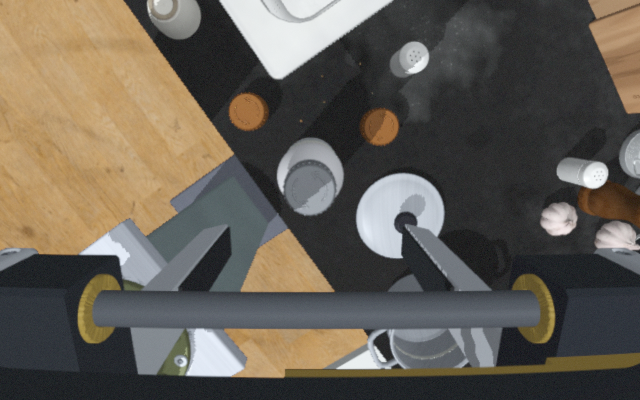

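The lid lies flat at about (0.509, −0.070), knob up (image (404,220)), roughly 160 mm from the pot. The grey cap is at (310,187), its axis at (0.4424, 0.0702). Descending on the cap.

>>> {"method": "carry_out", "body": {"commands": [-1, -0.38, 0.44, -2, 0.0076, 0.0064, 0, -1, -0.38, 0.44, -5, 0.0076, 0.0064, 0, -1, -0.38, 0.44, -8, 0.0076, 0.0064, 0, -1, -0.38, 0.44, -11, 0.0076, 0.0064, 0, -1, -0.38, 0.44, -13.5, 0.0076, 0.0064, 0, -1, -0.38, 0.44, -15, 0.0076, 0.0064, 0, -1, -0.38, 0.44, -16.1, 0.0076, 0.0064, 0, -1, -0.38, 0.44, -16.1, 0.0076, 0.0064, 0, -1, -0.38, 0.44, -16.1, 0.0076, 0.0064, 0]}}

```text
time_s: 9.82
ee_pos: [0.4425, 0.0696, 0.1824]
eef_rot: [3.141, 0.001, -0.597]
force: [0.4, -0.3, 1.5]
grip_width: 0.0937
```

>>> {"method": "carry_out", "body": {"commands": [0.0, 0, 0, 0, 0, 0, 0, 0, 0, 0, 0, 0, 0, 0, 0.05, 0, 0, 0, 0, 0, 0, 0.05, 0, 0, 0, 0, 0, 0, 0.05, 0, 0, 0, 0, 0, 0, 0.05, 0, 0, 0, 0, 0, 0, 1, 0, 0, 0, 0, 0, 0, 1, 0, 0, 0, 0, 0, 0, 1, 0, 0, 0, 0, 0, 0], "force": 35}}

```text
time_s: 10.57
ee_pos: [0.4427, 0.0696, 0.1825]
eef_rot: [3.141, 0.001, -0.597]
force: [0.6, -1.4, -0.3]
grip_width: 0.0489
```

>>> {"method": "carry_out", "body": {"commands": [1, 0, 0, -0.15, 0, 0, 0, 1, 0, 0, -0.3, 0, 0, 0, 1, 0, 0, -0.45, 0, 0, 0, 1, 0, 0, -0.6, 0, 0, 0, 1, 0, 0, -0.6, 0, 0, 0, 1, 0, 0, -0.6, 0, 0, 0]}}

```text
time_s: 11.07
ee_pos: [0.4431, 0.0694, 0.1775]
eef_rot: [-3.141, -0.001, -0.597]
force: [-2.2, -1.5, 12.7]
grip_width: 0.0491
```

>>> {"method": "carry_out", "body": {"commands": [1, 0, 0, -0.15, 0, 0, 0, 1, 0, 0, -0.25, 0, 0, 0, 1, 0, 0, -0.25, 0, 0, 0, 1, 0, 0, -0.25, 0, 0, 0], "force": 45}}

```text
time_s: 11.4
ee_pos: [0.4435, 0.0695, 0.1762]
eef_rot: [-3.141, -0.002, -0.597]
force: [-4.0, -1.2, 16.1]
grip_width: 0.0489
```

>>> {"method": "carry_out", "body": {"commands": [1, 0, 0, -0.15, 0, 0, 0.08, 1, 0, 0, -0.15, 0, 0, 0.16, 1, 0, 0, -0.15, 0, 0, 0.24, 1, 0, 0, -0.15, 0, 0, 0.32, 1, 0, 0, -0.15, 0, 0, 0.4, 1, 0, 0, -0.15, 0, 0, 0.48, 1, 0, 0, -0.15, 0, 0, 0.56, 1, 0, 0, -0.15, 0, 0, 0.64, 1, 0, 0, -0.15, 0, 0, 0.72, 1, 0, 0, -0.15, 0, 0, 0.8, 1, 0, 0, -0.15, 0, 0, 0.8, 1, 0, 0, -0.15, 0, 0, 0.8]}}

```text
time_s: 12.4
ee_pos: [0.4441, 0.0697, 0.176]
eef_rot: [-3.14, -0.004, 0.204]
force: [-2.7, 0.8, 15.6]
grip_width: 0.0489
```

Run:
```python
from h import *
o=ctrl.get_obs(); print(o['ee_pos'],o['eef_rot'],o['force'],o['moment'],o['grip_width'])
p,d=viewer.camera('wrist'); cv2.imwrite('pics/w4.png',p[100:350,150:500])
```

```text
[0.44406018 0.06969692 0.17599749] [-3.14044097 -0.00447134  0.20374358] [-2.73439727  0.82721189 15.58500175] [-0.00232919  0.6994116   0.12935014] 0.048881558583666676
```

View pics/w4.png

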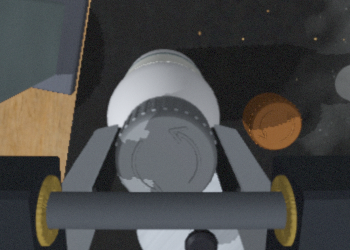

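The cap is still in the jaws (crop (165,155)) with its arrow turned, and the bottle is upright. The twisting moment of 0.13 N m is well below what would spin the bottle. I'll finish the twist.

>>> {"method": "carry_out", "body": {"commands": [1, 0, 0, -0.15, 0, 0, 0.08, 1, 0, 0, -0.15, 0, 0, 0.16, 1, 0, 0, -0.15, 0, 0, 0.24, 1, 0, 0, -0.15, 0, 0, 0.32, 1, 0, 0, -0.15, 0, 0, 0.4, 1, 0, 0, -0.15, 0, 0, 0.43, 1, 0, 0, -0.15, 0, 0, 0.43]}}

```text
time_s: 13.03
ee_pos: [0.4443, 0.0698, 0.1757]
eef_rot: [-3.141, -0.006, 0.636]
force: [-4.3, 0.3, 15.4]
grip_width: 0.0488
```

>>> {"method": "carry_out", "body": {"commands": [1, 0, 0, 0.1, 0, 0, 0, 1, 0, 0, 0.3, 0, 0, 0, 1, 0, 0, 0.5, 0, 0, 0, 1, 0, 0, 0.7, 0, 0, 0, 1, 0, 0, 0.9, 0, 0, 0, 1, 0, 0, 1.1, 0, 0, 0, 1, 0, 0, 1.2, 0, 0, 0, 1, 0, 0, 1.2, 0, 0, 0]}}

```text
time_s: 13.7
ee_pos: [0.4443, 0.0699, 0.1876]
eef_rot: [-3.141, -0.006, 0.636]
force: [-2.7, -0.5, 1.4]
grip_width: 0.049
```

>>> {"method": "carry_out", "body": {"commands": [1, 0, 0, 0.3, 0, 0, 0, 1, 0, 0, 0.6, 0, 0, 0, 1, 0, 0, 0.9, 0, 0, 0, 1, 0, 0, 1.2, 0, 0, 0, 1, 0, 0, 1.5, 0, 0, 0, 1, 0, 0, 1.5, 0, 0, 0]}}

```text
time_s: 14.2
ee_pos: [0.4446, 0.0699, 0.2034]
eef_rot: [-3.141, -0.007, 0.636]
force: [0.0, -0.0, -0.9]
grip_width: 0.0487
```

Only the cap's weight is felt, so it's free of the bottle. Lifting to the final height and centring on the axis.

>>> {"method": "carry_out", "body": {"commands": [1, 0, 0, 1, 0, 0.006, 0, 1, 0, 0, 2, 0, 0.006, 0, 1, -0.1, 0, 3, 0, 0.006, 0, 1, -0.2, 0.05, 4, 0, 0.006, 0, 1, -0.2, 0.05, 4.8, 0, 0.006, 0, 1, -0.2, 0.05, 4.8, 0, 0.006, 0, 1, -0.2, 0.05, 4.8, 0, 0.006, 0, 1, -0.2, 0.05, 4.8, 0, 0.006, 0]}}

```text
time_s: 14.87
ee_pos: [0.4424, 0.0704, 0.251]
eef_rot: [-3.138, -0.001, 0.636]
force: [0.2, 0.1, -0.6]
grip_width: 0.0489
```

Run:
```python
from h import *
o=ctrl.get_obs(); print(o['ee_pos'],o['eef_rot'],o['force'],o['grip_width'])
p,d=viewer.camera('wrist'); pt,dt=viewer.camera('top'); ps,_=viewer.camera('scene')
P,uv=cloud('wrist',d)
Q=P[np.hypot(P[:,0]-.4424,P[:,1]-.07)<.05]
print('cap top',circ(Q,.247,.265),'body',circ(Q,.05,.14),'neck',circ(Q,.155,.19))
P,uv=cloud('top',dt)
print('lid',circ(P[np.hypot(P[:,0]-.509,P[:,1]+.07)<.08],.036,.06),'pot',circ(P[np.hypot(P[:,0]-.4563,P[:,1]+.223)<.072],.078,.1))
for t in ('mug','lemon','shaker'):
    for r in nets.silhouettes('top',t)[:1]: print(t,np.round(np.median(cloud('top',dt,r['region'])[0],0),3))
cv2.imwrite('pics/f.png',np.vstack([p[50:350,130:530],cv2.resize(pt[160:280,200:420],(400,218))]))
```

```text
[0.44243692 0.07035801 0.25101323] [-3.13765252e+00 -1.38392564e-03  6.35517718e-01] [ 0.19279988  0.11594033 -0.61963327] 0.048888759332588676
cap top [4.365e-01 7.890e-02 3.640e-02 4.391e-01 7.500e-02 2.582e-01 8.403e+03] body [4.415e-01 7.000e-02 3.800e-02 4.287e-01 8.720e-02 1.225e-01 2.185e+03] neck [4.368e-01 7.700e-02 1.780e-02 4.307e-01 7.910e-02 1.671e-01 2.660e+02]
lid [ 5.103e-01 -7.030e-02  1.650e-02  5.104e-01 -6.990e-02  4.620e-02
  9.100e+01] pot [ 4.587e-01 -2.232e-01  6.570e-02  4.599e-01 -2.278e-01  8.490e-02
  2.380e+02]
mug [0.413 0.333 0.042]
lemon [ 0.399 -0.409  0.047]
shaker [0.625 0.111 0.061]
```

View pics/f.png

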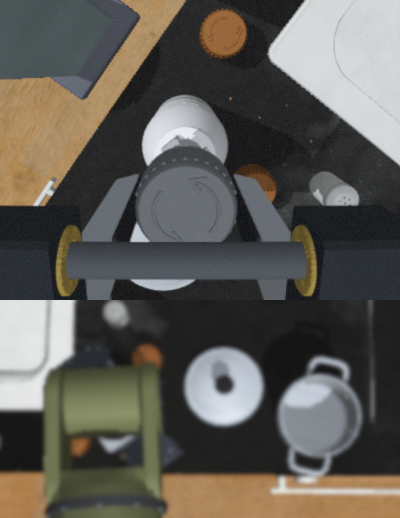

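The cap is held level above the open bottle, whose neck shows at (185,140). The lid lies flat and the pot is open. Bottle, pot and bystanders have not moved. Handing in.

```bash
python3 -c "
from station import ticket; print(ticket.hand_in())"
```

```text
the job is handed in; nothing more can be done
None
```

I set the lid on the worktop and took the safety cap off the bottle. I handed the job in after about 15 s of robot time, with the arm still holding the cap over the bottle.

- **Lid:** it lies flat, knob up and released, at about (0.509, −0.070). That is about 160 mm from the pot's centre.
- **Cap:** it was pressed to about 16 N, turned about 1.23 rad counter-clockwise, and lifted off with only its own weight felt at the wrist. It is held level about 5 cm above the mouth. The gripper reads 49 mm open on the 50 mm cap, and its centre is within about 1 mm of the bottle's axis.
- **Pot and bottle:** in the last measurements both were standing within about 3 mm of where they started.
- **Mug, lemon and shaker:** all three were unmoved to within 3 mm.

One last check disagreed. The circle fit to the cap's top came out 36 mm in radius instead of 25 mm. I put this down to finger pixels in the selection and relied on the gripper position and the picture instead. The bottle's own turn during the twist could not be seen, because its label is plain. The twisting moment, 0.13 N m when I checked partway through the twist, and the clean lift suggest it stayed put.

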